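# Select the mixer's range through the H-gate

### The arm

A 6-joint arm with a two-finger parallel gripper is mounted at the origin on a cart in front of the work surface, level with it; the furniture and walls round the work are solid. World frame = base frame: x ahead of the robot, y to its left, z up, the work surface at z = 0. Lengths are in mm, angles in rad, forces in N, time in s.
With the tool pointing down it reaches from about 250 to 800 mm from the base axis. Payload 3.9 kg.
Tool frame: the origin (TCP) lies at the very end of the fingers, on their centre line; the grasp point (between the pads) lies bot.grip_point_offset behind it (bot.grip_point_offset is the distance from the TCP to the grasp point, in mm); z points along the fingers, y is the line along which they close (so a half turn about z gives the same grasp; the last joint's range is limited). The gripper opens to 85 mm and grips with 20 to 120 N. Pads are 22 mm wide; open, the fingers measure 114 mm over their backs; the gripper's body (76 mm by 85 mm) begins 54 mm behind the grasp point. The pads swing forward as they close: fully open they stand 13 mm farther back than shut.
Start: joints at [-1.246, 0.26, -0.138, 1.173, 0, 1.571], TCP at [167.533, -497.542, 231.304] pointing down, gripper open.
Joint ranges: [-2.78, 2.78], [-0.83, 1.72], [-1.28, 1.37], [-1.9, 2.12], [-1.57, 1.48], [-3.14, 3.14]. Speed limits (rad/s): [2.57, 2.57, 3.14, 3.14, 3.14, 3.14].

### API

Orientations are given as a rotation vector (axis times angle).
In Python, from station import read_state, vision, bot gives the robot as it stands.
- The arm moves only by the tool step_arm, never from a script. Its argument "moves" is text: rows parted by semicolons, each of 6 numbers parted by spaces: the shift along the tool's x, y, z in cm, then the turn, a rotation vector about the tool's x, y, z in degrees. In form: x y z wx wy wz; .... A call has 1 to 10 rows; each row is the pose to reach, as a shift and turn from the pose commanded when the call began, along the tool's axes at that moment; what a row does not reach only later rows make up. A row lasts 1/8 s, in which the tool goes at most 62.5 mm and 10.7 degrees, less where a joint would pass 70% of its speed; a pose out of reach is approached as far as the arm can. A call with a gripper value outside its range is refused whole. "claw" is the opening, from -1 (shut) to 1 (fully open), set as the call begins (left out, the last holds). The fingers move at their own pace and stop on an object; "newtons" is the grip in N (left out, the last holds). Time passes only in rows, so rows that repeat a pose let the fingers close. It gives the time, the measured TCP pose, the force, the opening and the grip force at its end, in the units of the state.
- read_state(): the state, without advancing time (a new reading comes with each control period).
- vision.grab_frame(name): name is "scene" or "top" or "wrist"; returns a dict with "image" (400x640x3 uint8, blue, green, red), "intrinsics" (3x3 intrinsics, pixels), "dist_coeffs" ([k1, k2, p1, p2, k3] as OpenCV has them; the pictures are not rectified), "T" (4x4, takes a point from camera to world coordinates); the wrist camera has in their place "hand_eye" (4x4, takes a point from camera to tool coordinates, whose origin is the TCP and whose axes are the flange's). Camera axes: x right, y down, z forward; pixel columns grow to the right and rows downward; lengths in mm; the calibration is good to about 2 mm. A picture is of the moment at which its call begins: read the wrist's pose just before it. There is no depth.
- bot.job_done(): hands the job in; it is judged then, once.
The state is a dict: "time": time; "q": joint angles; "qvel": joint speeds; "joint_torque": joint torques, N m; "position": TCP position; "eef_rot": TCP orientation; "contact_force": force on the tool from outside, world axes, zero at the start; "wrist_torque": the same for the moment, N m; "grip_width": finger opening in mm; "grasp_force": force on a finger pad.
Only numpy, scipy, OpenCV 4.12 (cv2) and the standard library are available. Lean on these libraries where they do the work, as an engineer would, in place of code of your own. Each camera call takes 0.05 s, during which the arm holds its last target. There are 200 camera calls.

### The job

Set the tube roller mixer's range: push its selector lever out of the middle parking notch, along the cross slot and fully home into the slot marked by the round tab, without going into any other marked slot on the way. Push the lever's black knob gently with the fingertips or the side of the fingers only: do not squeeze it or lift it, leave the things standing round the mixer where they are, and finish clear of it.

Things in the scene. Friction and masses are not known exactly. Their poses are not given: they have to be found in the camera images.
- mixer: White tube roller mixer, fixed to the bench, 254 mm deep (x), 232 mm wide (y). Origin on the bench under the middle of the gate's cross slot; x points to its far side, where two black rollers lie along y (axes at x = 108 and 142 mm, tops at most 102 mm above the bench); y points to its left, z up. The dark grey gate plate (172 x 220 mm, centred on the origin) has its top 80 mm above the bench.
- gate (a point): Middle of the cross slot, at the plate's top; axes as the mixer. Black slots 18 mm wide, 14 mm deep. The cross slot runs along y on x = 0. From its ends, on the lines y = +45 and -45 mm, one slot runs to the far side and one to the near side (four marked slots), ending at x = +50 or -50 mm. The unmarked parking notch runs from y = 0 to the near side, ending at x = -40 mm; nothing opens opposite it.
- knob (a point): Centre of the selector lever's black knob: upright cylinder, 32 mm in diameter, 37 mm tall, centre 47 mm above the gate plate (127 mm above the bench). Below it a 12 mm upright steel stem slides in the slots with 3 mm play to each side; it never leans, and its axis reaches x = +44 or -44 mm in the marked slots. It stays where left; pushing takes 2 to 4 N; over 35 N is too hard.
- tab_round: White round disc tab, 30 mm in diameter, 4 mm thick, on the gate plate: marks the wanted slot. Each of the four tabs lies at the outer end of one marked slot, on the slot's line, its centre 68 mm from the cross slot's middle line (18 mm beyond the slot's end). Which tab is at which slot changes. Origin at the centre of its underside.
- carriage (a joint): Position of the lever along the mixer's x axis, m: 0 on the middle line of the cross slot, positive to the far side; starts in the parking notch, between -0.032 and -0.018.
- lever (a joint): Position of the lever along the mixer's y axis, m: 0 at the parking notch, +0.045 at the left slots, -0.045 at the right slots.
- knob_lift (a joint): How far the knob is pulled up on its stem, m: 0 at rest, held down by a spring (about 8 N to start lifting), at most 0.012. Must stay down: move the fingers off it sideways before raising them.
- tab_bar: White straight bar tab, 8 x 30 x 4 mm, long along the mixer's y. Origin at the centre of its underside. Marks another slot.
- tab_cross: White plus-shaped tab, 30 x 30 x 4 mm, arms 8 mm wide. Origin at the centre of its underside. Marks another slot.
- tab_vee: White V-shaped (arrowhead) tab, about 30 x 30 x 5 mm, its point to the far side. Origin at the centre of its underside. Marks another slot.
- cup: Bystander: clear specimen cup with a red screw lid, 62 mm in diameter, 61 mm tall, loose to the left of the mixer. Origin at the centre of its underside.
- bottle: Bystander: white plastic bottle, 60 mm in diameter, 123 mm tall, loose to the left of the mixer, behind the cup. Origin at the centre of its underside.
- tape: Bystander: upright brown tape roll, 36 mm in diameter, 46 mm tall, loose to the right of the mixer. Origin at the centre of its underside.
- carton: Bystander: small white carton, 46 x 88 x 52 mm, loose to the right of the mixer, behind the tape roll. Origin at the centre of its underside.

How it is judged (in metres and radians):
At the end, for the whole second after the job is handed in: The lever stands at rest in the slot marked by the round tab, within about 9 mm of the slot's end (its axis less than 33 mm from the tab's centre, 24 mm when fully home), the knob is down, and the four bystanders are within 15 mm of where they stood (horizontal distance between knob and tab_round below 0.033 m and velocity of joint carriage between -0.01 and 0.01 m/s and velocity of joint lever between -0.01 and 0.01 m/s and value of joint knob_lift below 0.003 m and distance of each of cup, tape, carton, bottle from where it was at the start of the episode below 0.015 m); the robot touches nothing.
It fails at once if the lever went into a slot with another tab (axis within 45 mm of that tab, more than 20 mm off the cross slot's middle line) (horizontal distance between knob and tab_bar below 0.045 m or horizontal distance between knob and tab_cross below 0.045 m or horizontal distance between knob and tab_vee below 0.045 m).
It fails at once if the knob was lifted more than 5 mm on its stem (value of joint knob_lift above 0.005 m).
It fails at once if the knob was squeezed or shoved with more than 35 N (contact force between the fingers and knob_lift above 35 N).
It fails at once if a bystander was moved more than 15 mm (distance of any of cup, tape, carton, bottle from where it was at the start of the episode above 0.015 m).
It also fails if it takes over 48 s, if anything falls off the work surface, if the arm or the gripper's body presses on something with over 40 N, if the wrist force passes 120 N, or if a joint passes its speed limit or range.

## Working session

There is one attempt and no reset: what is moved stays moved. The work goes in short steps, Python scripts to look and compute and a tool call to move; the robot and the scene stay as the last step left them, time stands still between calls to the robot, and variables do not carry over. Pictures are saved under pics/ and viewed, at most 10 in all, crops included, and the job is handed in when it is done.

Besides the shell and the picture viewer there is one more tool, called after "Call:" as a command line: name --argument value ..., lists and objects as JSON in quotes. step_arm: Moves the arm, as the interface text tells. Its arguments: {"type":"object","properties":{"moves":{"type":"string"},"claw":{"type":"number"},"newtons":{"type":"number"}},"required":["moves"]}

```bash
mkdir -p pics
python3 - <<'E'
from station import read_state, vision, bot
import cv2,pickle
s=read_state();print(s['time'],s['position'],s['eef_rot'],s['grip_width'],bot.grip_point_offset)
d={}
for n in("top","scene"):
    f=vision.grab_frame(n);d[n]=f;cv2.imwrite(f"pics/{n}0.png",f["image"])
    print(n,f["intrinsics"],f["dist_coeffs"],f["T"])
pickle.dump(d,open("f0.pkl","wb"))
E
```

```text
0.0 [ 167.31203737 -496.88773088  230.43997272] [-3.09830594e+00 -5.07611762e-01  5.15750506e-04] 85.15641311800229 18.700000000000003
top [[500.52503138   0.         318.04556907]
 [  0.         500.52503138 193.25040309]
 [  0.           0.           1.        ]] [-0.14287587  0.          0.          0.          0.        ] [[-8.84245265e-03 -9.97439575e-01  7.09655229e-02  4.77574563e+02]
 [-9.99751500e-01  7.36600261e-03 -2.10399744e-02 -6.03234145e+01]
 [ 2.04633709e-02 -7.11339330e-02 -9.97256845e-01  1.06140071e+03]
 [ 0.00000000e+00  0.00000000e+00  0.00000000e+00  1.00000000e+00]]
scene [[503.67361065   0.         321.4439968 ]
 [  0.         503.67361065 200.04404535]
 [  0.           0.           1.        ]] [0.00265245 0.         0.         0.         0.        ] [[-9.00849921e-01 -1.93988588e-01  3.88378485e-01  6.32808535e+01]
 [-4.33987913e-01  4.25345606e-01 -7.94188647e-01  9.23622473e+02]
 [-1.11315484e-02 -8.83996348e-01 -4.67361258e-01  6.94303027e+02]
 [ 0.00000000e+00  0.00000000e+00  0.00000000e+00  1.00000000e+00]]
```

View pics/top0.png

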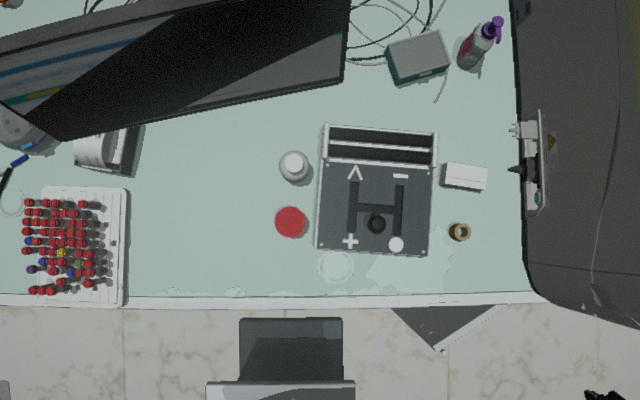

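View pics/scene0.png

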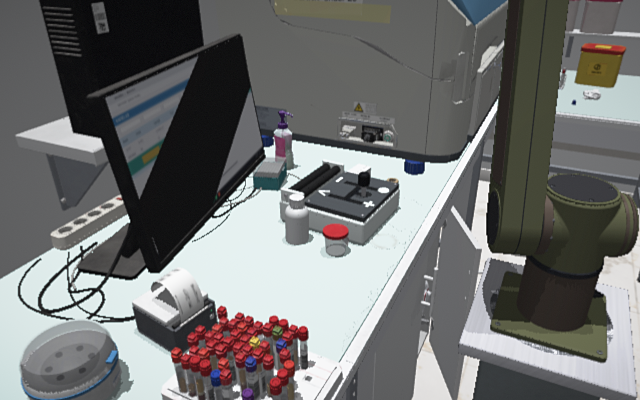

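The top view shows the round tab at the near-right slot (396,244). Cross is near-left (350,240), vee far-left (355,172), bar far-right (401,176), and the knob is at (377,223). Next I'll measure these.

```bash
cat > h.py <<'E'
import numpy as np,cv2
def ray(f,px,z):
    p=cv2.undistortPoints(np.array([[px]],float),f["intrinsics"],f["dist_coeffs"])[0,0]
    T=f["T"];d=T[:3,:3]@[p[0],p[1],1];o=T[:3,3];return (o+d*(z-o[2])/d[2])[:2]
E
python3 - <<'E'
import pickle,cv2,numpy as np
from h import ray
f=pickle.load(open("f0.pkl","rb"))["top"];im=f["image"];g=cv2.cvtColor(im,cv2.COLOR_BGR2GRAY)
def blob(m,seed,r=14):
    n,l,st,c=cv2.connectedComponentsWithStats(m.astype(np.uint8))
    b=[(np.hypot(*(c[i]-seed)),i) for i in range(1,n) if st[i,4]>15]
    i=min(b)[1];return c[i],st[i]
P={}
for n,s in dict(round=(396,244),cross=(350,240),vee=(355,172),bar=(401,176)).items():
    c,st=blob(g>150,s);P[n]=ray(f,c,84);print(n,c,st,P[n])
ctr=(P['round']+P['cross']+P['bar'])/1
a=P['bar']-P['round'];X=a/np.linalg.norm(a);Y=np.array([-X[1],X[0]])
O=(P['bar']+P['round'])/2+45*Y
print("len",np.linalg.norm(a),"yaw",np.degrees(np.arctan2(X[1],X[0])),"O",O, "cross check",P['cross'],O-68*X+45*Y)
crop=im[120:262,270:500];cv2.imwrite("pics/crop.png",cv2.resize(crop,None,fx=3.4,fy=3.4,interpolation=cv2.INTER_CUBIC))
for t in (18,22,26,30):
    c,st=blob(g<t,(377,223));w=ray(f,c,145.5)-O;print(t,c,st,w@X,w@Y)
print(ray(f,(377,222),145.5))
hsv=cv2.cvtColor(im,cv2.COLOR_BGR2HSV)
for n,px,z in(("cup",(290,221),61),("bottle",(294,166),123),("tape",(459,232),46),("carton",(465,177),52)):
    w=ray(f,px,z);print(n,w,(w-O)@X,(w-O)@Y)
E
```

```text
round [395.55491329 244.31213873] [389 237  14  16 173] [ 445.68327747 -231.98887871]
cross [350.13592233 241.        ] [343 234  15  15 103] [ 453.26690819 -142.74165472]
vee [354.875      172.20833333] [348 165  14  15  72] [ 588.12746309 -153.84317277]
bar [399.83333333 175.55555556] [393 174  15   4  54] [ 581.01505367 -243.036273  ]
len 135.78193756895323 yaw -4.666817305964962 O [ 517.01042385 -192.66176552] cross check [ 453.26690819 -142.74165472] [ 452.89712429 -142.27838712]
18 [522.93333333 176.3       ] [521 170   6  12  30] 77.59781145964931 -271.999557769897
22 [523.49295775 170.16901408] [520 159   7  23  71] 89.43845006997992 -272.69485812490245
26 [523.34693878 169.59183673] [520 158   7  25  98] 90.52220230193313 -272.3594623671107
30 [524.21052632 250.03508772] [523 240   4  22  57] -61.91500401135721 -281.2437985211228
[ 489.02452035 -187.45998447]
cup [493.65637979 -24.95538376] -36.92142621298456 165.25026518281769
bottle [596.23385001 -35.19812896] 66.14932928149798 163.38731384817632
tape [ 467.64143769 -371.53250614] -34.652156771997454 -182.29445047717084
carton [ 580.81733833 -385.5642919 ] 79.29017313951114 -187.07157844461773
```

View pics/crop.png

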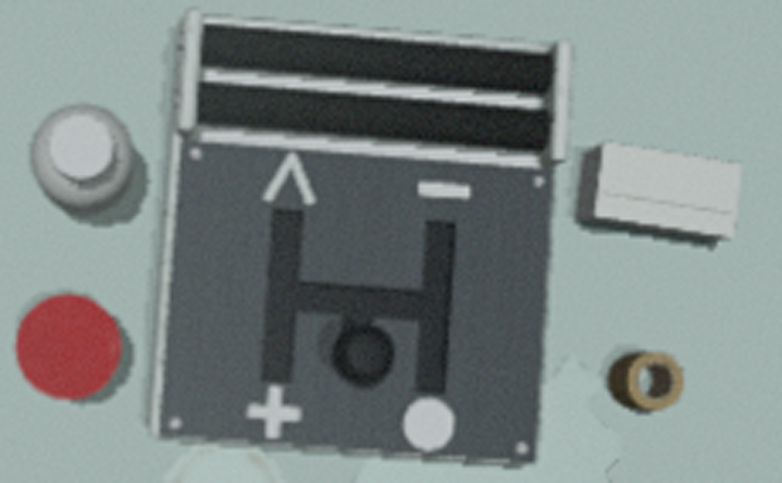

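Call:
step_arm --moves "4.5 -2.6 0 0 0 4; 9 -5.2 0 0 0 8; 13.5 -7.8 0 0 0 12; 18 -10.3 0 0 0 16; 22.5 -12.9 0 0 0 20; 27 -15.5 0 0 0 23.3; 31.5 -18 0 0 0 23.3; 36 -20.6 0 0 0 23.3; 36 -20.6 0 0 0 23.3; 36 -20.6 0 0 0 23.3" --claw -1 --newtons 20

```text
time: 1.35
position: [442.4, -187.3, 230.9]
eef_rot: [3.139, -0.128, -0.002]
contact_force: [0.1, -0.5, 0.2]
grip_width: 0.0
grasp_force: 0.0
```

Run:
```python
from station import read_state, vision
import cv2,numpy as np
s=read_state();w=vision.grab_frame("wrist")
np.set_printoptions(suppress=True,precision=4)
print(s['position'],s['eef_rot'],w['hand_eye'],w['intrinsics'],w['dist_coeffs'])
cv2.imwrite("pics/w1.png",w["image"])
import pickle;pickle.dump((s,w),open("w1.pkl","wb"))
```

```text
[ 442.4127 -187.3041  230.8821] [ 3.139  -0.1275 -0.0023] [[  -0.0011   -0.9461   -0.3237   83.7751]
 [   1.       -0.0014    0.0005   -1.5454]
 [  -0.0009   -0.3237    0.9461 -143.049 ]
 [   0.        0.        0.        1.    ]] [[340.8076   0.     317.2096]
 [  0.     340.8076 189.0879]
 [  0.       0.       1.    ]] [-0.0727  0.      0.      0.      0.    ]
```

View pics/w1.png

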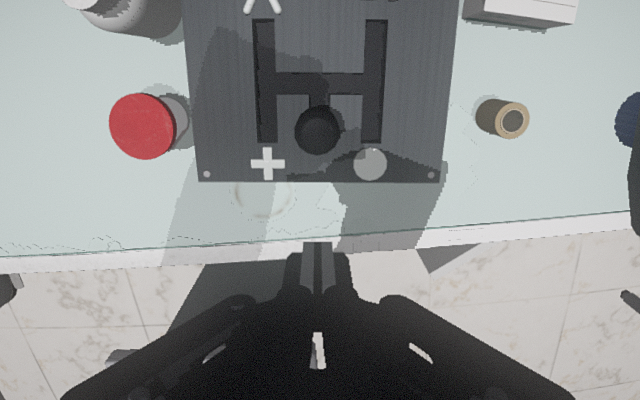

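Run:
```python
import pickle,numpy as np
from scipy.spatial.transform import Rotation as R
from h import ray
s,w=pickle.load(open("w1.pkl","rb"))
T=np.eye(4);T[:3,:3]=R.from_rotvec(s['eef_rot']).as_matrix();T[:3,3]=s['position']
f=dict(w,T=T@w['hand_eye'])
for n,px,z in(("knob",(318,127),145.5),("knobtopedge",(318,105),145.5),("round",(370,164),84),("cross",(268,163),84),("tip",(317,243),231)):
    p=ray(f,px,z);print(n,p,(p-s['position'][:2])@T[:2,:2])
r=T[:2,0];print(np.degrees(np.arctan2(r[1],r[0])))
```

```text
knob [ 491.67918115 -190.45955789] [49.3600312  -0.85102132]
knobtopedge [ 506.06690209 -191.63699809] [63.79583371 -0.84445803]
round [ 446.33562137 -232.80606786] [ 7.6006759  45.03380666]
cross [ 454.62398159 -143.59229661] [  8.62552921 -44.55828844]
tip [ 450.63801123 -186.36279268] [ 8.12184006 -1.60541222]
-4.652414881626372
```

Call:
step_arm --moves "0 0 4 0 0 0; 0 0 8 0 0 0; 0 0 11.5 0 0 0; 0 0 11.5 0 0 0; 0.8 0 11.5 0 0 0; 1.6 0 11.5 0 0 0; 2.0 0 11.5 0 0 0; 2.4 0 11.5 0 0 0; 2.8 0 11.5 0 0 0"

```text
time: 2.52
position: [470.8, -189.7, 116.4]
eef_rot: [3.139, -0.128, -0.001]
contact_force: [-2.6, -0.4, 2.4]
grip_width: -0.1
grasp_force: 1.1
```

Call:
step_arm --moves "0.4 0 0 0 0 0; 0.8 0 0 0 0 0; 1.2 0 0 0 0 0; 1.4 0 0 0 0 0"

```text
time: 3.02
position: [485.1, -190.8, 116.2]
eef_rot: [-3.139, 0.128, -0.0]
contact_force: [-2.3, -0.7, 1.4]
grip_width: 0.2
grasp_force: 1.0
```

Call:
step_arm --moves "0.2 0 0 0 0 0; 0.4 0 0 0 0 0; 0.5 0 0 0 0 0"

```text
time: 3.4
position: [489.9, -191.3, 116.3]
eef_rot: [-3.139, 0.129, 0.0]
contact_force: [-1.8, -0.1, 0.4]
grip_width: -0.5
grasp_force: 1.0
```

Call:
step_arm --moves "0.1 0 0 0 0 0; 0.2 0 0 0 0 0"

```text
time: 3.65
position: [491.8, -191.4, 116.3]
eef_rot: [-3.139, 0.129, 0.0]
contact_force: [-1.6, -0.7, 1.0]
grip_width: -0.1
grasp_force: 1.0
```

Call:
step_arm --moves "0.1 0 0 0 0 0; 0.2 0 0 0 0 0"

```text
time: 3.9
position: [493.8, -191.6, 116.3]
eef_rot: [-3.139, 0.129, 0.0]
contact_force: [-1.7, 0.2, 0.9]
grip_width: -0.3
grasp_force: 1.0
```

Run:
```python
from station import vision
import cv2,numpy as np
f=vision.grab_frame("top");cv2.imwrite("pics/t2.png",cv2.resize(f["image"][120:270,290:460],None,fx=4.5,fy=4,interpolation=cv2.INTER_CUBIC))
w=vision.grab_frame("wrist")["image"];cv2.imwrite("pics/w2.png",w)
```

```text
(no output)
```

View pics/w2.png

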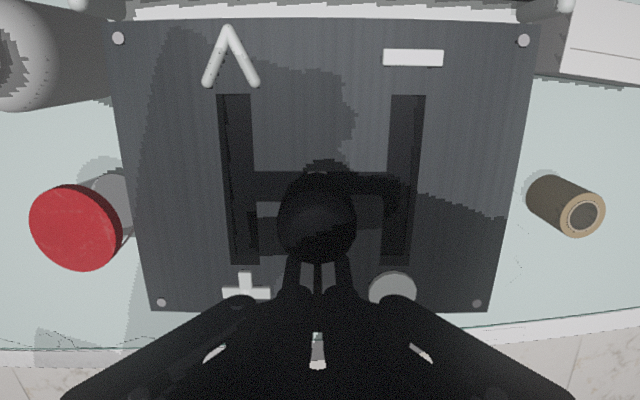

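The knob (317,215) is in front of the fingers, close to the cross slot line. I'll keep going until it touches the wall.

Call:
step_arm --moves "0.1 0 0 0 0 0; 0.15 0 0 0 0 0"

```text
time: 4.25
position: [494.6, -191.6, 116.2]
eef_rot: [-3.139, 0.129, 0.002]
contact_force: [-4.4, 0.3, 2.1]
grip_width: -0.2
grasp_force: 2.2
```

Call:
step_arm --moves "0.1 0 0 0 0 0; 0.15 0 0 0 0 0"

```text
time: 4.5
position: [494.9, -191.6, 116.2]
eef_rot: [-3.139, 0.129, 0.005]
contact_force: [-7.2, 0.0, 5.4]
grip_width: -0.1
grasp_force: 3.7
```

Call:
step_arm --moves "-1.0 0 0 0 0 0; -2.0 0 0 0 0 0; -2.0 -2.5 0 0 0 0; -2.0 -4.8 0 0 0 0; -2.0 -4.8 0 0 0 0; 0 -4.8 0 0 0 0; 2.3 -4.8 0 0 0 0; 2.3 -4.8 0 0 0 0; 2.3 -4.3 0 0 0 0; 2.3 -3.8 0 0 0 0"

```text
time: 5.75
position: [521.7, -156.3, 116.2]
eef_rot: [3.139, -0.129, -0.001]
contact_force: [0.2, -0.1, -0.9]
grip_width: -0.1
grasp_force: 0.0
```

Call:
step_arm --moves "0 0.3 0 0 0 0; 0 0.6 0 0 0 0; 0 0.9 0 0 0 0; 0 1.2 0 0 0 0"

```text
time: 6.25
position: [521.8, -167.0, 116.4]
eef_rot: [-3.137, 0.128, -0.0]
contact_force: [-0.2, 3.1, 1.5]
grip_width: 0.0
grasp_force: 1.8
```

Call:
step_arm --moves "0 0.4 0 0 0 0; 0 0.8 0 0 0 0; 0 1.2 0 0 0 0; 0 1.6 0 0 0 0; 0 2.0 0 0 0 0; 0 2.4 0 0 0 0; 0 2.8 0 0 0 0; 0 3.2 0 0 0 0; 0 3.4 0 0 0 0"

```text
time: 7.38
position: [518.9, -202.3, 116.2]
eef_rot: [3.138, -0.129, -0.0]
contact_force: [0.4, 1.7, 1.6]
grip_width: -0.1
grasp_force: 1.3
```

Call:
step_arm --moves "0 0.1 0 0 0 0; 0 0.2 0 0 0 0; 0 0.3 0 0 0 0"

```text
time: 7.75
position: [518.8, -204.8, 116.2]
eef_rot: [3.139, -0.129, -0.0]
contact_force: [-0.8, 2.0, 0.7]
grip_width: 0.2
grasp_force: 1.0
```

Call:
step_arm --moves "0 0.1 0 0 0 0; 0 0.2 0 0 0 0"

```text
time: 8.0
position: [518.6, -206.7, 116.2]
eef_rot: [3.139, -0.129, -0.0]
contact_force: [-0.8, 1.2, 0.7]
grip_width: 0.1
grasp_force: 1.0
```

Call:
step_arm --moves "0 0.1 0 0 0 0; 0 0.2 0 0 0 0"

```text
time: 8.25
position: [518.4, -208.7, 116.2]
eef_rot: [-3.139, 0.128, 0.0]
contact_force: [-1.5, 1.7, 0.6]
grip_width: 0.1
grasp_force: 1.0
```

Call:
step_arm --moves "0 0.1 0 0 0 0; 0 0.2 0 0 0 0"

```text
time: 8.5
position: [518.3, -210.7, 116.3]
eef_rot: [-3.139, 0.129, 0.0]
contact_force: [-0.9, 1.8, -0.2]
grip_width: 0.0
grasp_force: 1.0
```

Call:
step_arm --moves "0 0.1 0 0 0 0; 0 0.2 0 0 0 0"

```text
time: 8.75
position: [518.1, -212.7, 116.3]
eef_rot: [3.139, -0.129, -0.0]
contact_force: [-0.6, 1.5, 1.2]
grip_width: 0.3
grasp_force: 1.0
```

Call:
step_arm --moves "0 0.1 0 0 0 0; 0 0.2 0 0 0 0"

```text
time: 9.0
position: [518.0, -214.3, 116.3]
eef_rot: [-3.138, 0.128, 0.0]
contact_force: [-0.7, 3.7, 0.4]
grip_width: -0.4
grasp_force: 2.1
```

Run:
```python
from station import vision
import cv2
w=vision.grab_frame("wrist")["image"];cv2.imwrite("pics/w3.png",w)
```

```text
(no output)
```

View pics/w3.png

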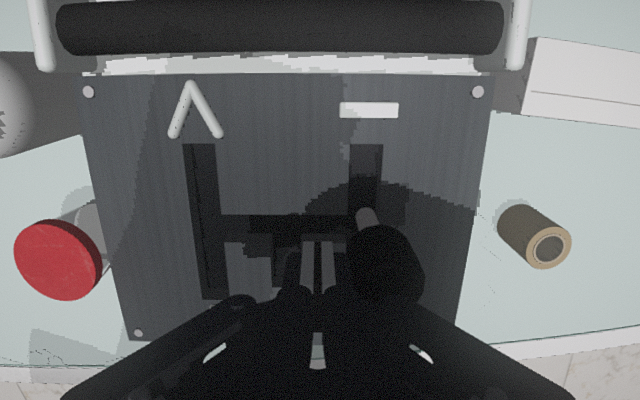

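The knob is in the right-hand corner, with the stem on the right slot line (366,217). I'll go round to its far side and push it toward the near side.

Call:
step_arm --moves "0 -1.0 0 0 0 0; 0 -1.8 0 0 0 0; 2 -1.8 0 0 0 0; 3.8 -1.8 0 0 0 0; 3.8 -1.8 0 0 0 0; 3.8 0 0 0 0 0; 3.8 2.4 0 0 0 0; 3.8 2.4 0 0 0 0; 3.3 2.4 0 0 0 0; 2.8 2.4 0 0 0 0"

```text
time: 10.3
position: [543.3, -240.5, 116.3]
eef_rot: [-3.139, 0.128, 0.001]
contact_force: [3.1, -0.4, 0.3]
grip_width: -0.4
grasp_force: 1.4
```

Call:
step_arm --moves "-0.4 0 0 0 0 0; -0.8 0 0 0 0 0; -1.2 0 0 0 0 0; -1.6 0 0 0 0 0; -2.0 0 0 0 0 0"

```text
time: 10.92
position: [524.0, -239.0, 116.4]
eef_rot: [-3.139, 0.128, -0.001]
contact_force: [3.4, 1.3, -1.3]
grip_width: -0.1
grasp_force: 1.4
```

Call:
step_arm --moves "-0.4 0 0 0 0 0; -0.8 0 0 0 0 0; -1.2 0 0 0 0 0; -1.6 0 0 0 0 0; -2.0 0 0 0 0 0; -2.3 0 0 0 0 0"

```text
time: 11.68
position: [500.8, -237.3, 116.3]
eef_rot: [-3.139, 0.129, 0.0]
contact_force: [2.8, 1.9, 0.6]
grip_width: -0.3
grasp_force: 1.5
```

Call:
step_arm --moves "-0.1 0 0 0 0 0; -0.2 0 0 0 0 0; -0.3 0 0 0 0 0"

```text
time: 12.05
position: [498.2, -237.2, 116.4]
eef_rot: [3.139, -0.129, 0.0]
contact_force: [4.0, 1.6, 0.1]
grip_width: 0.1
grasp_force: 1.4
```

Call:
step_arm --moves "-0.1 0 0 0 0 0; -0.2 0 0 0 0 0"

```text
time: 12.3
position: [496.1, -237.0, 116.3]
eef_rot: [3.139, -0.129, 0.0]
contact_force: [3.5, 1.8, 0.0]
grip_width: 0.1
grasp_force: 1.9
```

Call:
step_arm --moves "-0.1 0 0 0 0 0; -0.2 0 0 0 0 0"

```text
time: 12.55
position: [495.7, -236.9, 116.5]
eef_rot: [-3.139, 0.128, -0.005]
contact_force: [7.5, 1.4, -3.2]
grip_width: -0.3
grasp_force: 3.6
```

Call:
step_arm --moves "-0.1 0 0 0 0 0; -0.2 0 0 0 0 0"

```text
time: 12.8
position: [495.4, -236.9, 116.6]
eef_rot: [-3.139, 0.127, -0.01]
contact_force: [11.3, 2.4, -5.8]
grip_width: 0.2
grasp_force: 5.3
```

Wall reached, so the lever is home. I'll back off sideways, then raise the arm.

Call:
step_arm --moves "1 0 0 0 0 0; 2.5 0 0 0 0 0; 3.5 0 0 0 0 0; 3.5 0 0 0 0 0; 3.5 0 -4 0 0 0; 3.5 0 -8 0 0 0; 3.5 0 -10 0 0 0; 0 0 -10 0 0 0; -4 0 -10 0 0 0; -4 0 -10 0 0 0"

```text
time: 14.05
position: [448.7, -232.5, 216.2]
eef_rot: [-3.138, 0.131, 0.005]
contact_force: [0.3, -0.5, 0.5]
grip_width: -0.2
grasp_force: 0.0
```

Call:
step_arm --moves "-5 0 0 0 0 0; -5 0 0 0 0 0; -5 0 0 0 0 0"

```text
time: 14.42
position: [403.3, -229.7, 216.6]
eef_rot: [3.138, -0.129, 0.002]
contact_force: [1.2, -0.6, 1.1]
grip_width: -0.1
grasp_force: 0.0
```

Run:
```python
from station import vision
import cv2
w=vision.grab_frame("wrist")["image"];cv2.imwrite("pics/w4.png",w)
```

```text
(no output)
```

View pics/w4.png

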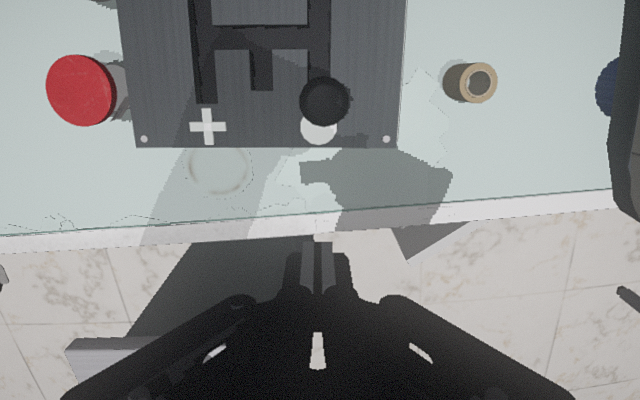

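The knob (324,101) is at the end of the slot and partly covers the round tab (319,130). The fingers are clear and the cup and tape are undisturbed.

```bash
python3 -c "
from station import bot
print(bot.job_done())"
```

```text
the job is handed in; nothing more can be done
None
```

I pushed the lever out of the parking notch, along the cross slot and up against the end of the round-tab slot (near right). The arm is clear, the highest contact force I saw was about 13 N (limit 35 N), and the job is handed in, though no verdict came back.

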